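Run the last walnuts out of the dispenser into the pan

TASK

Push the steel food pan along the counter, without lifting it, in under the spout of the nut dispenser until it meets the dispenser's steel foot. Then press the dispenser's black lever paddle right down and keep it down until all six walnuts have run out into the pan, and let the lever come back up so that the gate is shut. Do not touch the walnuts, and leave the mug, the jar and the spoon where they are.

Things in the scene. Friction and masses are not known exactly. Their poses are not given: they have to be found in the camera images.
- dispenser: Countertop nut dispenser, fixed: clear hopper (x 115 to 270 mm, 350 mm high) on a steel foot (x 80 to 270 mm). Origin: on the counter below the spout's middle; x points from the spout back to the hopper, y across, z up. Clear spout cheeks span x -36 to 115, y -49 to 49, z 85 to 220 mm; the hood across their front is 150 mm high. In front of the foot nothing of it is lower than 85 mm.
- spout (a point): Middle of the spout opening (60 mm along the dispenser's x, 90 mm along its y), 85 mm above the counter, over the dispenser's origin. Walnuts drop straight down from it.
- foot (a point): Middle of the lower edge of the steel foot's flat upright front face, at dispenser x = 80 mm, on the counter. The face is 110 mm wide (y) and 100 mm high; a pan pushed in under the spout stops against it.
- paddle (a point): Middle of the top of the black lever paddle (46 mm across, 32 mm deep, 6 mm thick) on a stem in front of the spout. Lever up: dispenser x -73 mm, 226 mm above the counter, outer edge the higher by 20 degrees. It swings down on a 90 mm radius: level and 79 mm out half-way; fully pressed 65 mm lower (161 mm high), x -73 mm, outer edge the lower by 23 degrees.
- lever (a joint): Angle (rad) of the rocking lever about its pin (along dispenser y at x 11 mm, 193 mm high). 0: paddle up, curved steel gate behind the pin shut. 0.75: paddle down on its stop, gate 40 mm clear of the chute; walnuts pass from about 0.6 on. A spring brings it back up when let go: at the paddle's middle about 3 N to start, 5 to 6 N to hold it down.
- pan: Open stainless food pan, loose on the counter, 265 mm (its x) by 162 mm (its y) by 65 mm high, 3 mm walls and floor, about 0.7 kg. Origin: centre of its underside. It stands in front of the dispenser, +x end towards the spout, up to 40 mm to one side and turned up to 0.2 rad. Pushed squarely against the foot its centre is at x -52 mm, y 0 in the dispenser's frame.
- walnut1: One of six walnuts, a ball 28 mm in diameter, 13 g; origin at its centre. At the start it lies in the hopper's chute behind the gate; when the gate is raised it rolls out by itself within about 2 s.
- walnut2: One of six walnuts, a ball 28 mm in diameter, 13 g; origin at its centre. At the start it lies in the hopper's chute behind the gate; when the gate is raised it rolls out by itself within about 2 s.
- walnut3: One of six walnuts, a ball 28 mm in diameter, 13 g; origin at its centre. At the start it lies in the hopper's chute behind the gate; when the gate is raised it rolls out by itself within about 2 s.
- walnut4: One of six walnuts, a ball 28 mm in diameter, 13 g; origin at its centre. At the start it lies in the hopper's chute behind the gate; when the gate is raised it rolls out by itself within about 2 s.
- walnut5: One of six walnuts, a ball 28 mm in diameter, 13 g; origin at its centre. At the start it lies in the hopper's chute behind the gate; when the gate is raised it rolls out by itself within about 2 s.
- walnut6: One of six walnuts, a ball 28 mm in diameter, 13 g; origin at its centre. At the start it lies in the hopper's chute behind the gate; when the gate is raised it rolls out by itself within about 2 s.
- mug: White mug, 80 mm in diameter, 92 mm high, on the counter beside the work; bystander. Origin: centre of its underside.
- jar: Amber glass jar with a steel lid, 72 mm in diameter, 95 mm high; bystander. Origin: centre of its underside.
- spoon: Steel spoon, 200 mm long, lying on the counter; bystander. Origin under its middle; its x axis lies along it.

How it is judged:
By the outcome, as a careful person would: the job done as asked, in the order asked, and still so for the second after the job is handed in, with the robot touching nothing.
It also fails if it takes over 48 s, if anything falls off the work surface, if the arm or the gripper's body presses on something with over 40 N, if the wrist force passes 120 N, or if a joint passes its speed limit or range.

ROBOT

A 7-joint arm with a two-finger parallel gripper is mounted at the origin on the work surface. World frame = base frame: x ahead of the robot, y to its left, z up, the work surface at z = 0. Lengths are in m, angles in degrees, forces in N, time in s.
With the tool pointing down it reaches from about 0.4 to 0.9 m from the base axis. Payload 5.6 kg.
Tool frame: the origin (TCP) lies on the mounting face of the last link; the fingertips stand 190 mm ahead of it and the grasp point (between the pads) lies 171 mm ahead of it (env.grasp_offset is the distance from the TCP to the grasp point, in m); x points along the fingers, y is the direction in which the jaws open and shut, and the axes are right-handed (so a half turn about x gives the same grasp; the last joint's range is limited). The gripper opens to 92 mm and grips with 3 to 60 N. Pads are 20 mm wide; open, the fingers measure 128 mm over their backs; the gripper's body (75 mm by 189 mm) begins 69 mm behind the grasp point.
Start: joints at [66.234, 26.786, -0.665, 91.828, 0.344, 61.387, -3.226], TCP at [0.236, -0.606, 0.405] pointing down, gripper open.
Joint ranges: [-144.91, 144.91], [-17.63, 115.5], [-89.93, 88.59], [15.96, 139.68], [-74.01, 254.01], [8.47, 105.57], [-167.45, 167.45]. Speed limits (degrees/s): [147.25, 147.25, 180, 180, 180, 180, 180].

INTERFACE

Orientations are given as [roll, pitch, yaw] about the fixed x, y, z axes, in that order (R = Rz(yaw) Ry(pitch) Rx(roll)).
In Python, from cell import env gives the robot as it stands. The module is installed in compiled form; this text tells all that it offers.
- The arm moves only by the shell command python3 -m jog 'ROWS'. ROWS is JSON, a list of rows, each a list of 7 numbers: the shift along the world's x, y, z in cm, then the turn, a rotation vector about the world's x, y, z in degrees, then the finger opening in cm, from 0 to 9.19. A call has 1 to 8 rows; each row shifts and turns the commanded pose from where the row before left it; what a row does not reach is not made up. A row lasts 1/8 s, in which the tool goes at most 62.5 mm and 10.7 degrees, less where a joint would pass 70% of its speed; a pose out of reach is approached as far as the arm can. A call is refused whole if a number of a shift passes 6.25 or a number of a turn 10.7, either way. A call with a gripper value outside its range is refused whole. The fingers move at their own pace and stop on an object; the grip force is fixed at half the most. Time passes only in rows, so rows that do not move let the fingers close. It gives the time, the measured TCP pose, the force and the opening at its end, in the units of the state.
- env.get_state(): the state, without advancing time (a new reading comes with each control period).
- env.get_image(name): name is "side" or "top"; returns (picture, depth): 480x640x3 uint8, red, green, blue; 480x640 float32, m along the optical axis (not along the pixel's ray), 0 where there is no reading.
- env.get_calibration(name): a dict with "fov_y" (degrees; the focal length in pixels is half the picture's height over the tangent of half this angle, whatever the lens; pixels are square), "cx", "cy" (the principal point, pixels), "k1" (the pictures are not rectified: a ray, as slopes to the right and down, at radius r is drawn at 1 + k1 r^2 times it, then the intrinsics apply), "R" (3x3) and "t" (3): a world point X has camera coordinates R X + t. Camera axes: x right, y down, z forward; pixel columns grow to the right and rows downward; lengths in m; the calibration is good to about 2 mm. A picture is of the moment at which its call begins. get_calibration takes no time and is no camera call.
- env.sign_off(): hands the job in, once; it reports no verdict.
The state is a dict: "t": time; "joints": joint angles; "joint_velocities": joint speeds; "joint_efforts": joint torques, N m; "tool_pos": TCP position; "tool_rot": TCP orientation; "force": force on the tool from outside, world axes, zero at the start; "wrist_torque": the same for the moment, N m; "opening": opening from 0.0 (shut) to 1.0 (fully open).
Only numpy, scipy, OpenCV 4.12 (cv2) and the standard library are available. Lean on these libraries where they do the work, as an engineer would, in place of code of your own. Each camera call takes 0.05 s, during which the arm holds its last target.

## Working session

There is one attempt and no reset: what is moved stays moved. The work goes in short steps, Python scripts to look and compute and a shell command to move; the robot and the scene stay as the last step left them, time stands still between calls to the robot, and variables do not carry over. Pictures are saved under pics/ and viewed, and the job is handed in when it is done.

```bash
mkdir -p pics
python3 - <<'E'
from cell import env
import cv2,numpy as np
for n in("side","top"):
    p,d=env.get_image(n); cv2.imwrite(f"pics/{n}0.png",p[:,:,::-1]); np.save(f"{n}0.npy",d); 
    print(n,env.get_calibration(n))
s=env.get_state(); print(s)
E
```

```text
side {'fov_y': 45.03468178444383, 'cx': 309.54530253231405, 'cy': 245.0558477075959, 'k1': 0.06374365485209231, 'R': array([[-0.42309167, -0.90605946,  0.00704973],
       [-0.74376531,  0.34284242, -0.57382248],
       [ 0.51750034, -0.24802286, -0.81894937]]), 't': array([0.3524297 , 0.47339013, 0.93467732])}
top {'fov_y': 54.62264998147483, 'cx': 315.8365291878767, 'cy': 238.4242420303836, 'k1': -0.10335925258345142, 'R': array([[-0.01356301, -0.99990129, -0.00366882],
       [-0.99071978,  0.01393456, -0.13520412],
       [ 0.1352419 ,  0.001801  , -0.99081097]]), 't': array([0.14341475, 0.6011077 , 0.81917333])}
{'t': 0.1, 'joints': array([66.23592483, 26.83143513, -0.66515058, 91.87549692,  0.34351865,
       61.38415405, -3.22634723]), 'joint_velocities': array([-0.01765985, -0.16186974, -0.00369077, -0.09687877, -0.04878339,
       -0.04486657,  0.05256305]), 'joint_efforts': array([ 6.36539680e-04, -5.21644521e+01, -1.25754060e-02, -2.44366658e+01,
       -5.67200209e-02,  1.40353755e-02,  2.02017389e-05]), 'tool_pos': array([ 0.23599907, -0.60540963,  0.40383097]), 'tool_rot': array([-86.07943053,  89.91089314, 115.21683459]), 'force': array([ 0.56078837, -0.32419914, -0.22504366]), 'wrist_torque': array([ 0.04021615, -0.07368248,  0.02523365]), 'opening': 1.000395705579709}
```

View pics/side0.png

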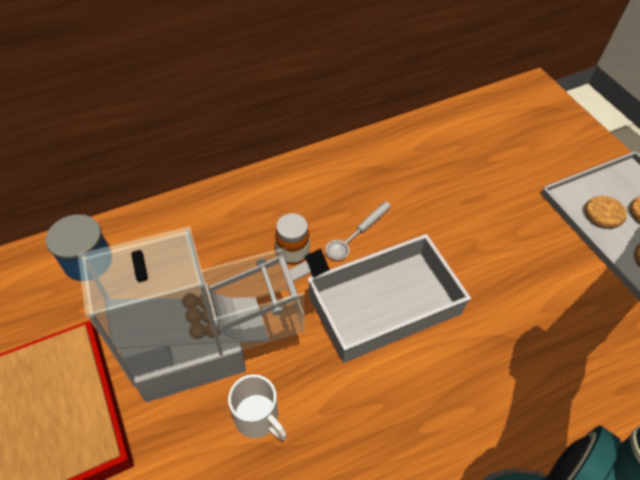

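View pics/top0.png

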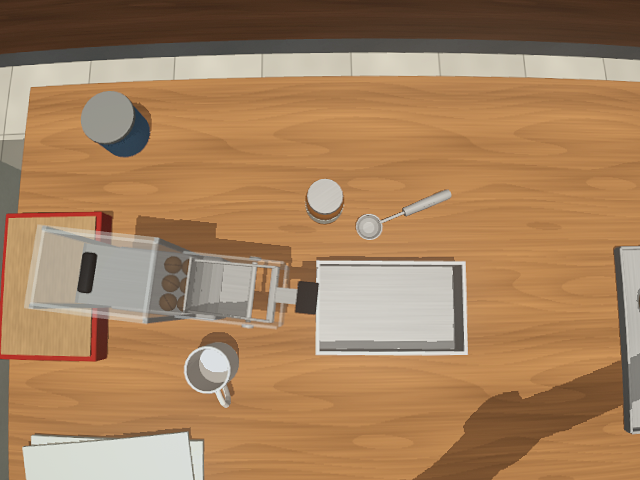

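```bash
cat > h.py <<'E'
import numpy as np,cv2
from cell import env
def cal(n):
    c=env.get_calibration(n); f=240/np.tan(np.radians(c['fov_y']/2)); return c,f
def ray(n,uv):
    c,f=cal(n); uv=np.atleast_2d(np.array(uv,float))
    K=np.array([[f,0,c['cx']],[0,f,c['cy']],[0,0,1]])
    s=cv2.undistortPointsIter(uv.reshape(-1,1,2),K,np.array([c['k1'],0,0,0.]),None,None,(3,100,1e-10)).reshape(-1,2)
    R=np.array(c['R']);t=np.array(c['t'])
    d=np.c_[s,np.ones(len(s))]@R; return -R.T@t,d
def onz(n,uv,z):
    o,d=ray(n,uv); return o+d*((z-o[2])/d[:,2])[:,None]
def pts(n,mask,depth):
    v,u=np.nonzero(mask&(depth>0)); o,d=ray(n,np.c_[u,v]); return o+d*depth[v,u][:,None]
def proj(n,X):
    c,f=cal(n); X=np.atleast_2d(X); q=X@np.array(c['R']).T+c['t']; s=q[:,:2]/q[:,2:]; r=(s**2).sum(1,keepdims=True)
    return s*(1+c['k1']*r)*f+[c['cx'],c['cy']]
def tri(a,b):
    o1,d1=ray('side',a);o2,d2=ray('top',b);d1=d1[0];d2=d2[0]
    k=np.linalg.lstsq(np.c_[d1,-d2],o2-o1,rcond=None)[0]
    p,q=o1+d1*k[0],o2+d2*k[1]; return (p+q)/2,np.linalg.norm(p-q)
E
python3 - <<'E'
from h import *
np.set_printoptions(precision=4,suppress=True)
T=cv2.imread('pics/top0.png');S=cv2.imread('pics/side0.png')
dt=np.load('top0.npy');ds=np.load('side0.npy')
print('pan top',onz('top',[(316,262),(466,262),(467,354),(316,354)],.065))
print('pan side',onz('side',[(309,283),(427,237),(469,297),(345,357)],.065))
print('hopper top',onz('top',[(38,227),(158,240),(148,322),(27,305)],.35))
print('hopper side',onz('side',[(82,256),(191,230),(206,292),(91,317)],.35))
for n,I,d,(x0,y0,x1,y1) in(('top',T,dt,(290,275,325,320)),('side',S,ds,(300,245,332,280))):
    m=np.zeros(I.shape[:2],bool); m[y0:y1,x0:x1]=(I[y0:y1,x0:x1].max(2)<70)
    P=pts(n,m,d); v,u=np.nonzero(m); print(n,m.sum(),u.mean(),v.mean(),P.mean(0) , np.median(P,0), P.min(0),P.max(0)); print(cv2.minAreaRect(np.c_[u,v].astype(np.float32)))
    bb=cv2.boxPoints(cv2.minAreaRect(np.c_[u,v].astype(np.float32))); print(bb, onz(n,bb,.226))
# objs
for n,d,uv in(('top',dt,(325,195)),('top',dt,(369,227)),('top',dt,(427,202)),('top',dt,(207,350)),('top',dt,(390,310)),('top',dt,(110,115))):
    m=np.zeros(d.shape,bool);m[uv[1],uv[0]]=1; print(uv,pts(n,m,d))
E
```

```text
pan top [[ 0.5572  0.1353  0.065 ]
 [ 0.553  -0.1354  0.065 ]
 [ 0.3897 -0.1295  0.065 ]
 [ 0.3955  0.1375  0.065 ]]
pan side [[ 0.5486  0.1345  0.065 ]
 [ 0.5471 -0.1335  0.065 ]
 [ 0.3918 -0.1312  0.065 ]
 [ 0.3809  0.1413  0.065 ]]
hopper top [[0.58   0.4779 0.35  ]
 [0.5616 0.3233 0.35  ]
 [0.4647 0.3328 0.35  ]
 [0.4841 0.4866 0.35  ]]
hopper side [[0.5671 0.4802 0.35  ]
 [0.5472 0.3278 0.35  ]
 [0.4384 0.3425 0.35  ]
 [0.4657 0.4908 0.35  ]]
top 612 306.562091503268 297.1764705882353 [0.4934 0.1492 0.2258] [0.4936 0.1487 0.2259] [0.4709 0.134  0.2191] [0.5168 0.1646 0.2332]
((306.4900817871094, 297.0990295410156), (19.701736450195312, 31.14466667175293), 5.710593223571777)
[[295.1386 311.6139]
 [298.2376 280.6238]
 [317.8416 282.5842]
 [314.7426 313.5743]] [[0.4731 0.1656 0.226 ]
 [0.5171 0.1608 0.226 ]
 [0.5139 0.1328 0.226 ]
 [0.47   0.1378 0.226 ]]
side 382 316.5130890052356 262.64659685863876 [0.4911 0.1486 0.2262] [0.4912 0.1487 0.2263] [0.4683 0.1334 0.2178] [0.5152 0.164  0.2338]
((316.5689697265625, 262.82763671875), (22.978628158569336, 17.46375846862793), 66.80140686035156)
[[304.0173 255.707 ]
 [320.069  248.8276]
 [329.1207 269.9483]
 [313.069  276.8276]] [[0.5125 0.1617 0.226 ]
 [0.5139 0.131  0.226 ]
 [0.4693 0.1358 0.226 ]
 [0.4683 0.1657 0.226 ]]
(325, 195) [[0.6727 0.1178 0.094 ]]
(369, 227) [[0.629  0.0318 0.0041]]
(427, 202) [[ 0.6742 -0.0807  0.0179]]
(207, 350) [[0.398  0.3437 0.0058]]
(390, 310) [[ 0.4688 -0.0045 -0.    ]]
(110, 115) [[0.8316 0.5134 0.0972]]
```

Run:
```python
import cv2
T=cv2.imread('pics/top0.png');S=cv2.imread('pics/side0.png')
cv2.imwrite('pics/topz.png',cv2.resize(T[200:400,140:340],None,fx=3,fy=3,interpolation=cv2.INTER_CUBIC))
cv2.imwrite('pics/sidez.png',cv2.resize(S[215:415,70:336],None,fx=3,fy=3,interpolation=cv2.INTER_CUBIC))
```

```text
(no output)
```

View pics/topz.png

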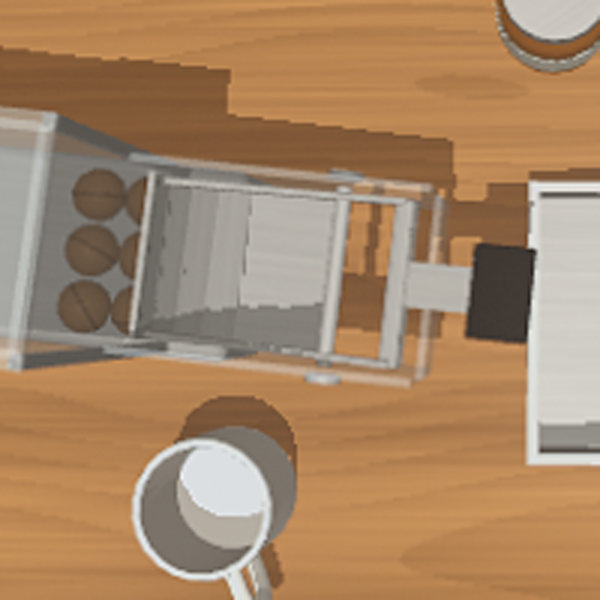

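View pics/sidez.png

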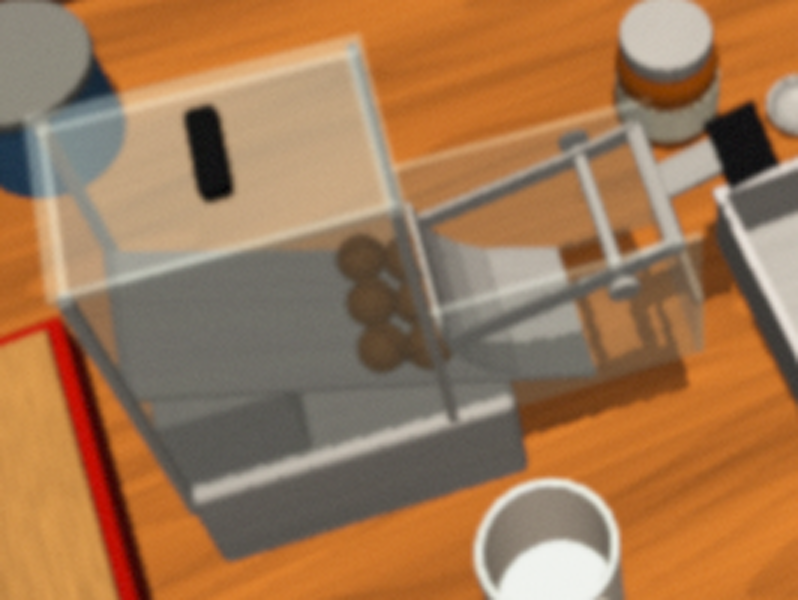

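```bash
cat > pan.py <<'E'
from h import *
np.set_printoptions(precision=4,suppress=True)
def pan(tag='0',box=None):
    out=[]
    for n in('top','side'):
        d=np.load(f'{n}{tag}.npy'); P=pts(n,np.ones(d.shape,bool),d)
        k=(abs(P[:,2]-.0635)<.006)&(P[:,0]>.36)&(P[:,0]<.61)&(P[:,1]>-.17)&(P[:,1]<(.2 if box is None else box))
        r=cv2.minAreaRect((P[k,:2]*1000).astype(np.float32)); out.append(r); print(n,k.sum(),r)
    return out
if __name__=='__main__':
    import sys
    pan(sys.argv[1] if len(sys.argv)>1 else '0')
E
python3 pan.py
python3 - <<'E'
from h import *
from scipy.spatial.transform import Rotation as Rn
np.set_printoptions(precision=4,suppress=True)
def foot():
    print('foot bottom corner',onz('side',[(244.3,370.7)],0),'top',onz('side',[(241,347.3)],.1))
foot()
a=np.radians(83.3);ex=np.array([np.cos(a),np.sin(a)]);ey=np.array([-ex[1],ex[0]])
print('pred corner',np.array([.4925,.149])+.153*ex+.055*ey)
s=env.get_state();print(Rn.from_euler('xyz',s['tool_rot'],degrees=True).as_matrix())
# pan inner bottom -> front spout cheeks
d=np.load('side0.npy');P=pts('side',np.ones(d.shape,bool),d)
Q=(P[:,:2]-[.501,.2215])@np.c_[ex,ey]
k=(Q[:,0]>.06)&(Q[:,0]<.1)&(abs(Q[:,1])<.1)&(P[:,2]>.005)&(P[:,2]<.095); print(k.sum(),Q[k][:20],P[k,2][:20])
k=(Q[:,0]>.1)&(Q[:,0]<.25)&(Q[:,1]>.02)&(Q[:,1]<.09)&(P[:,2]>.01)&(P[:,2]<.08); print(k.sum(), np.polyfit(Q[k,0],Q[k,1],1) if k.sum() else '')
k=(P[:,2]>.345)&(P[:,2]<.356)&(Q[:,0]>.08)
print(k.sum()); 
if k.sum()>20: print(cv2.minAreaRect((P[k,:2]*1000).astype(np.float32)))
d=np.load('top0.npy');P=pts('top',np.ones(d.shape,bool),d);k=(P[:,2]>.345)&(P[:,2]<.356)
print(k.sum()); 
if k.sum()>20: print(cv2.minAreaRect((P[k,:2]*1000).astype(np.float32)))
E
```

```text
top 1644 ((474.5062255859375, 2.465789794921875), (270.2835998535156, 166.69754028320312), 88.70944213867188)
side 1537 ((474.2582702636719, 0.248138427734375), (272.95538330078125, 169.77786254882812), 88.7308120727539)
foot bottom corner [[0.4606 0.3097 0.    ]] top [[0.4605 0.307  0.1   ]]
pred corner [0.4557 0.3074]
[[-0.0007  0.3632 -0.9317]
 [ 0.0014 -0.9317 -0.3632]
 [-1.     -0.0016  0.0001]]
270 [[0.0617 0.047 ]
 [0.0605 0.0488]
 [0.0676 0.0479]
 [0.066  0.0491]
 [0.0642 0.0486]
 [0.0626 0.0494]
 [0.061  0.0508]
 [0.0715 0.0497]
 [0.0697 0.0483]
 [0.0679 0.0477]
 [0.0664 0.0504]
 [0.0645 0.0482]
 [0.0629 0.0494]
 [0.0611 0.0492]
 [0.0768 0.0479]
 [0.0752 0.0493]
 [0.0734 0.0476]
 [0.0717 0.0487]
 [0.0701 0.0498]
 [0.0683 0.0492]] [0.0947 0.0933 0.0921 0.0936 0.0914 0.0919 0.0936 0.0944 0.0902 0.0878
 0.0924 0.0867 0.088  0.0864 0.0903 0.0919 0.0874 0.0884 0.0896 0.0871]
1425 [0.0053 0.0541]
333
((521.9284057617188, 413.14007568359375), (15.797202110290527, 48.65766143798828), 83.51638793945312)
501
((524.0978393554688, 413.6949462890625), (16.5869140625, 48.820152282714844), 83.76478576660156)
```

```bash
python3 -m jog '[[2.3,4.3,0,0,0,6.7,9.19],[2.3,4.3,0,0,0,6.7,9.19],[2.3,4.3,0,0,0,6.7,9.19],[2.3,4.3,0,0,0,6.7,9.19],[2.3,4.3,0,0,0,6.7,9.19],[2.3,4.3,0,0,0,6.7,9.19],[2.3,4.3,0,0,0,6.7,9.19],[2.3,4.3,0,0,0,6.7,9.19]]'
cat > st.py <<'E'
from h import *
from scipy.spatial.transform import Rotation as Rn
np.set_printoptions(precision=4,suppress=True)
s=env.get_state();M=Rn.from_euler('xyz',s['tool_rot'],degrees=True).as_matrix()
print('t',s['t'],'pos',s['tool_pos'],'yang',np.degrees(np.arctan2(M[1,1],M[0,1])),'x',M[:,0],'F',s['force'],'op',s['opening']);print(s['joints'])
E
python3 st.py
```

```text
t: 1.1
tool_pos: [0.4205, -0.2601, 0.4046]
tool_rot: [-60.0, 90.0, -164.9]
force: [1.5, -0.3, 0.7]
opening: 1.001
t 1.1 pos [ 0.4205 -0.2601  0.4046] yang -14.891717781016478 x [-0.0002 -0.     -1.    ] F [ 1.5249 -0.2915  0.6938] op 1.0014810818299216
[ 46.1291  13.4067 -20.8835 112.0982   5.7647  55.4905   7.6016]
```

```bash
python3 -m jog '[[2.5,4.2,0,0,0,6.8,9.19],[2.5,4.2,0,0,0,6.8,9.19],[0,0,-4,0,0,0,9.19],[0,0,-5,0,0,0,9.19],[0,0,-5,0,0,0,9.19],[0,0,-3,0,0,0,9.19],[0,0,-2,0,0,0,9.19],[0,0,0,0,0,0,9.19]]'
python3 st.py
```

```text
t: 2.1
tool_pos: [0.4694, -0.1773, 0.2132]
tool_rot: [-110.9, 89.8, 157.6]
force: [0.0, 0.2, 0.6]
opening: 1.002
t 2.1 pos [ 0.4694 -0.1773  0.2132] yang -1.4870258267463425 x [-0.0035  0.0015 -1.    ] F [0.0128 0.1914 0.5622] op 1.0024990643912783
[ 33.1475  31.6211 -19.8694 118.2399  18.8703  33.345   -1.4197]
```

```bash
python3 -m jog '[[0.05,1.6,0,0,0,0,9.19],[0,1.6,0,0,0,0,9.19],[0,0.5,0,0,0,0,9.19],[0.06,1,0,0,0,-0.36,9.19],[0.06,1.2,0,0,0,-0.36,9.19],[0.06,1.2,0,0,0,-0.36,9.19],[0.06,1.2,0,0,0,-0.36,9.19],[0.06,1.2,0,0,0,-0.36,9.19]]'
python3 st.py
cat > snap.py <<'E'
import sys
from h import *
t=sys.argv[1]
for n in("side","top"):
    p,d=env.get_image(n); cv2.imwrite(f"pics/{n}{t}.png",p[:,:,::-1]); np.save(f"{n}{t}.npy",d)
cv2.imwrite(f'pics/both{t}.png',np.vstack([cv2.imread(f'pics/{n}{t}.png')[180:440,0:560] for n in('side','top')]))
E
python3 snap.py 1; python3 pan.py 1
```

```text
t: 3.1
tool_pos: [0.4737, -0.0841, 0.2156]
tool_rot: [15.1, 89.8, -78.3]
force: [-1.0, -7.6, 3.2]
opening: 0.998
t 3.1 pos [ 0.4737 -0.0841  0.2156] yang -3.4028215850985126 x [ 0.0007 -0.0035 -1.    ] F [-1.0107 -7.5673  3.1604] op 0.9976602118435168
[ 22.1247  29.8362 -19.3496 121.0766  18.6083  31.8051 -14.1781]
top 1250 ((482.9669494628906, 62.95384216308594), (266.0116271972656, 166.26205444335938), 86.4854507446289)
side 1290 ((482.18023681640625, 52.236846923828125), (280.2236328125, 169.54290771484375), 86.61798858642578)
```

View pics/both1.png

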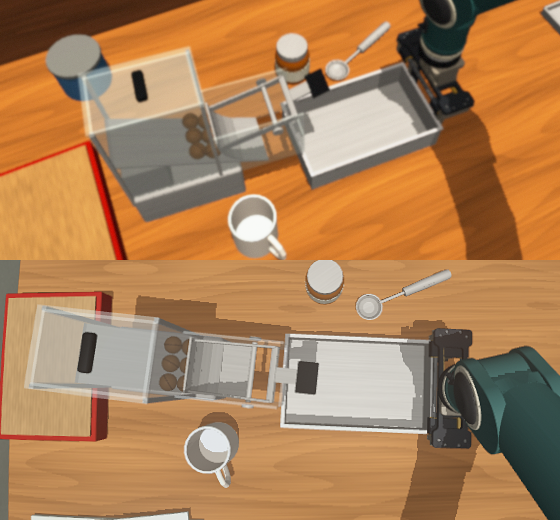

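Run:
```python
from h import *
a=np.radians(83.6);ex=np.array([np.cos(a),np.sin(a)]);ey=np.array([-ex[1],ex[0]])
d=np.load('top0.npy');P=pts('top',np.ones(d.shape,bool),d)
k=(abs(P[:,2]-.088)<.008)&(P[:,0]<.46)&(P[:,0]>.3)&(P[:,1]>.25)&(P[:,1]<.42)
c,r=cv2.minEnclosingCircle((P[k,:2]*1000).astype(np.float32));print(k.sum(),c,r)
q=np.array(c)/1000-[.5003,.2215];print(q@ex,q@ey)
```

```text
455 (366.7398681640625, 323.7139892578125) 46.33354568481445
0.08668917813275182 0.1441214585365317
```

```bash
python3 -m jog '[[0.05,1.2,0,0,0,-0.36,9.19],[0.05,1.2,0,0,0,-0.36,9.19],[0.05,1.2,0,0,0,-0.36,9.19],[0.05,1.2,0,0,0,-0.36,9.19],[0.05,1.2,0,0,0,-0.36,9.19],[0.04,1.2,0,0,0,-0.36,9.19],[0.04,1,0,0,0,-0.36,9.19],[0.04,0.8,0,0,0,-0.3,9.19]]'
python3 st.py
```

```text
t: 4.2
tool_pos: [0.4774, 0.0057, 0.2153]
tool_rot: [3.3, 89.8, -92.9]
force: [-1.4, -9.2, 5.5]
opening: 1.0
t 4.2 pos [0.4774 0.0057 0.2153] yang -6.216235252685571 x [-0.0002 -0.0033 -1.    ] F [-1.3919 -9.2236  5.4784] op 1.0000583354628678
[ 10.7876  29.5219 -18.6277 121.5828  17.9172  31.4811 -27.1956]
```

```bash
python3 -m jog '[[0.05,0.6,0,0,0,-0.2,9.19],[0.05,0.6,0,0,0,0,9.19],[0.04,0.4,0,0,0,0,9.19]]'
python3 st.py; python3 snap.py 2; python3 pan.py 2
```

```text
t: 4.58
tool_pos: [0.4788, 0.0214, 0.2153]
tool_rot: [0.5, 89.8, -96.0]
force: [-1.4, -9.1, 7.8]
opening: 0.999
t 4.575 pos [0.4788 0.0214 0.2153] yang -6.443119632347899 x [-0.0004 -0.0034 -1.    ] F [-1.3778 -9.1463  7.8221] op 0.9994413066622508
[  8.847   29.641  -18.5554 121.3357  17.8519  31.6139 -29.2053]
top 617 ((489.7506103515625, 112.01411437988281), (195.33169555664062, 165.5963897705078), 83.46088409423828)
side 635 ((487.6501770019531, 103.08808135986328), (170.88160705566406, 172.08155822753906), 81.7405014038086)
```

```bash
python3 -m jog '[[0.02,0.3,0,0,0,0,9.19],[0.02,0.2,0,0,0,0,9.19],[0.02,0.2,0,0,0,0,9.19]]'; python3 -m jog '[[0.01,0.15,0,0,0,0,9.19],[0,0,0,0,0,0,9.19]]'
```

```text
t: 5.05
tool_pos: [0.4795, 0.0281, 0.2153]
tool_rot: [2.2, 89.8, -94.3]
force: [-1.5, -9.1, 6.6]
opening: 1.0
t: 5.3
tool_pos: [0.4795, 0.0285, 0.2153]
tool_rot: [-1.7, 89.7, -98.2]
force: [-1.6, -12.5, 7.7]
opening: 0.997
```

```bash
python3 -m jog '[[0.01,0.15,0,0,0,0,9.19]]'; python3 -m jog '[[0.01,0.15,0,0,0,0,9.19]]'
```

```text
t: 5.42
tool_pos: [0.4796, 0.0289, 0.2153]
tool_rot: [-4.6, 89.6, -101.1]
force: [-2.4, -19.6, 9.0]
opening: 1.003
t: 5.55
tool_pos: [0.4797, 0.0293, 0.2153]
tool_rot: [-5.9, 89.5, -102.5]
force: [-1.4, -23.1, 10.0]
opening: 1.0
```

```bash
python3 -m jog '[[0,-0.5,0,0,0,0,9.19],[0,-1,0,0,0,0,9.19],[0,-3,0,0,0,0,9.19],[0,-3,0,0,0,0,9.19],[0,0,3,0,0,0,9.19],[0,0,6,0,0,0,6],[0,0,6,0,0,0,0],[0,0,6,0,0,0,0]]'
python3 -m jog '[[0,0,2,0,0,0,0],[0,0,0,0,0,0,0]]'; python3 st.py; python3 snap.py 3; python3 pan.py 3
python3 - <<'E'
import cv2
T=cv2.imread('pics/top3.png');S=cv2.imread('pics/side3.png')
cv2.imwrite('pics/z3.png',cv2.resize(S[200:400,150:416],None,fx=3,fy=3,interpolation=cv2.INTER_CUBIC))
E
```

```text
t: 6.55
tool_pos: [0.4792, -0.0397, 0.4266]
tool_rot: [162.9, 90.0, 66.7]
force: [0.5, -0.5, 0.3]
opening: 0.698
t: 6.8
tool_pos: [0.4798, -0.0397, 0.4461]
tool_rot: [88.5, 89.8, -7.8]
force: [0.4, -0.6, -1.4]
opening: 0.48
t 6.8 pos [ 0.4798 -0.0397  0.4461] yang -6.2916970146965925 x [ 0.0038 -0.0005 -1.    ] F [ 0.367  -0.5588 -1.4132] op 0.47963900164226125
[ 24.5145   9.8341 -26.3    110.7754   5.0395  60.2719 -10.2294]
top 968 ((490.7130432128906, 122.96485137939453), (172.82522583007812, 166.28585815429688), 83.61102294921875)
side 691 ((489.1828918457031, 112.17918395996094), (155.77842712402344, 169.2715606689453), 83.10515594482422)
```

View pics/z3.png

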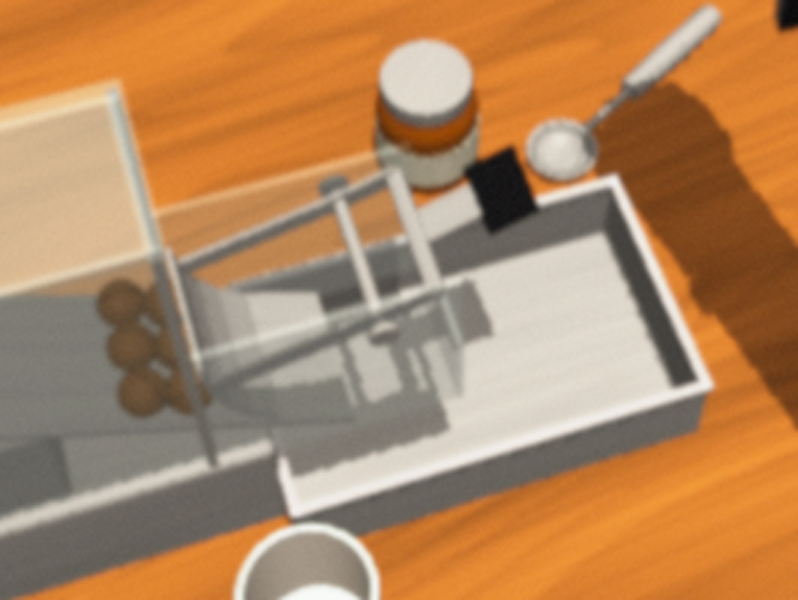

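View pics/both3.png

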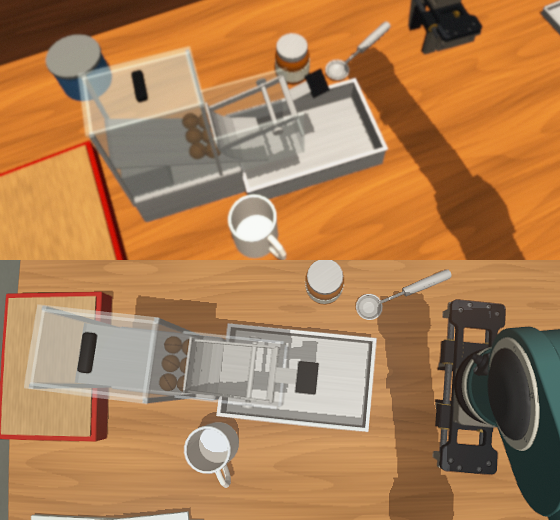

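```bash
python3 -m jog '[[0,0,3,0,0,0,0],[0.3,4.6,0,0,0,0,0],[0.3,4.6,0,0,0,0,0],[0.3,4.6,0,0,0,0,0],[0.3,4.6,0,0,0,0,0],[0,0,0,0,0,0,0],[0,0,0,0,0,0,0]]'; python3 st.py; python3 snap.py 4
```

```text
t: 7.78
tool_pos: [0.4916, 0.1433, 0.473]
tool_rot: [-69.5, 89.8, -165.8]
force: [-0.6, -0.7, 0.5]
opening: 0.004
t 7.775 pos [0.4916 0.1433 0.473 ] yang -6.315868773347552 x [-0.003  -0.0008 -1.    ] F [-0.5629 -0.7407  0.496 ] op 0.004415836184074037
[  9.2628  12.7878 -33.6566 104.5968   7.7407  65.0839 -33.3483]
```

View pics/both4.png

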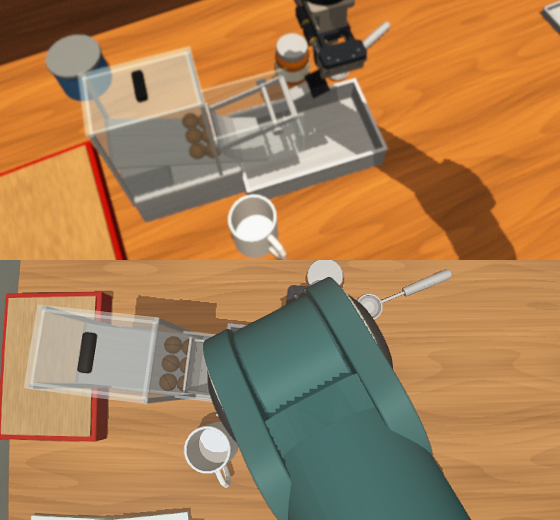

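```bash
python3 -m jog '[[0,0.1,-2.5,0,0,0,0],[0,0,-2.5,0,0,0,0],[0,0,-1,0,0,0,0],[0,0,-1,0,0,0,0],[0,0,-1,0,0,0,0]]'; python3 -m jog '[[0,0,-1,0,0,0,0],[0,0,-1,0,0,0,0],[0,0,-0.8,0,0,0,0]]'; python3 st.py
```

```text
t: 8.5
tool_pos: [0.492, 0.1444, 0.3949]
tool_rot: [82.3, 89.9, -14.1]
force: [-0.2, -2.6, 3.3]
opening: 0.008
t: 8.88
tool_pos: [0.492, 0.1455, 0.3667]
tool_rot: [135.6, 89.9, 39.3]
force: [0.4, 0.6, 6.4]
opening: 0.004
t 8.875 pos [0.492  0.1455 0.3667] yang -6.323550312979768 x [ 0.002   0.0016 -1.    ] F [0.4183 0.6084 6.4378] op 0.004416587034503637
[  6.6166  19.8791 -32.0652 111.3122  13.1484  52.2483 -38.3236]
```

```bash
python3 -m jog '[[0,0,-0.8,0,0,0,0],[0,0,-0.4,0,0,0,0]]'; python3 -m jog '[[0,0,-0.2,0,0,0,0]]';  python3 -m jog '[[0,0,-0.1,0,0,0,0]]'
```

```text
t: 9.12
tool_pos: [0.492, 0.1467, 0.3551]
tool_rot: [149.7, 89.7, 53.5]
force: [-0.3, 2.6, 7.5]
opening: 0.002
t: 9.25
tool_pos: [0.492, 0.1468, 0.3533]
tool_rot: [149.3, 89.7, 53.0]
force: [-0.7, 1.0, 12.0]
opening: 0.003
t: 9.38
tool_pos: [0.492, 0.1469, 0.353]
tool_rot: [145.1, 89.7, 48.9]
force: [-2.8, 0.4, 15.9]
opening: 0.004
```

On the stop (force jumps to 16 N). Hold for the walnuts.

```bash
for i in 1 2 3; do python3 -m jog '[[0,0,0,0,0,0,0],[0,0,0,0,0,0,0],[0,0,0,0,0,0,0],[0,0,0,0,0,0,0],[0,0,0,0,0,0,0],[0,0,0,0,0,0,0],[0,0,0,0,0,0,0],[0,0,0,0,0,0,0]]'; done; python3 snap.py 5
python3 - <<'E'
import cv2
S=cv2.imread('pics/side5.png')
cv2.imwrite('pics/z5.png',cv2.resize(S[200:400,150:416],None,fx=3,fy=3,interpolation=cv2.INTER_CUBIC))
E
```

```text
t: 10.38
tool_pos: [0.4919, 0.1469, 0.3532]
tool_rot: [142.2, 89.7, 45.9]
force: [-2.1, 1.4, 12.9]
opening: 0.004
t: 11.38
tool_pos: [0.492, 0.1469, 0.3532]
tool_rot: [142.0, 89.7, 45.8]
force: [-2.0, 0.8, 12.4]
opening: 0.004
t: 12.38
tool_pos: [0.492, 0.1469, 0.3532]
tool_rot: [142.2, 89.7, 46.0]
force: [-2.9, 0.6, 12.4]
opening: 0.006
```

View pics/z5.png

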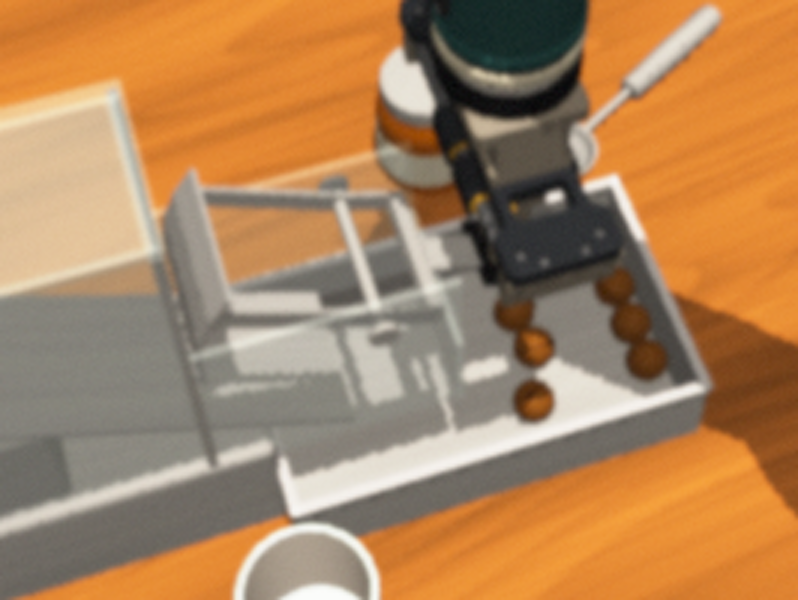

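View pics/both5.png

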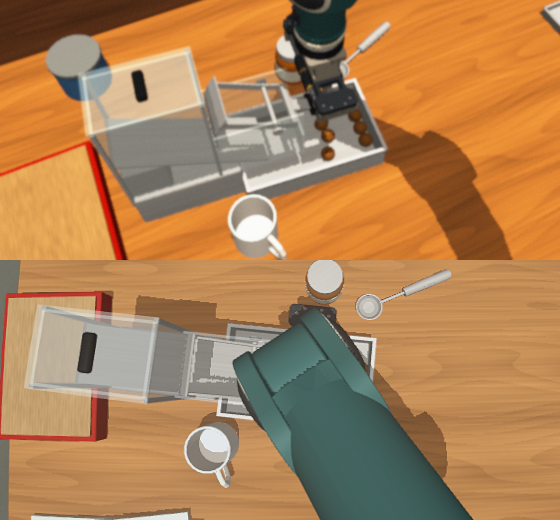

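All six walnuts are in the pan and the chute is empty, so I'll release smoothly and retreat upward.

```bash
python3 -m jog '[[0,0,0.8,0,0,0,0],[0,0,1.5,0,0,0,0],[0,0,1.5,0,0,0,0],[0,0,1.5,0,0,0,0],[0,0,1.5,0,0,0,0],[0,0,3,0,0,0,0],[0,0,4,0,0,0,0],[0,-3,3,0,0,0,0]]'; python3 -m jog '[[0,-6,0,0,0,0,0],[0,-6,0,0,0,0,0],[0,-6,0,0,0,0,0],[0,-6,0,0,0,0,0],[0,-3,0,0,0,0,0],[0,0,0,0,0,0,0],[0,0,0,0,0,0,0],[0,0,0,0,0,0,0]]'; python3 snap.py 6; python3 pan.py 6
python3 - <<'E'
from h import *
S=cv2.imread('pics/side6.png')
cv2.imwrite('pics/z6.png',cv2.resize(S[200:400,150:416],None,fx=3,fy=3,interpolation=cv2.INTER_CUBIC))
for n,(x0,y0,x1,y1) in(('top',(290,275,325,320)),('side',(300,245,332,280))):
    I=cv2.imread(f'pics/{n}6.png');m=np.zeros(I.shape[:2],bool); m[y0:y1,x0:x1]=(I[y0:y1,x0:x1].max(2)<70)
    print(n,np.median(pts(n,m,np.load(f'{n}6.npy')),0))
E
```

```text
t: 13.48
tool_pos: [0.4909, 0.1168, 0.5214]
tool_rot: [177.6, 89.9, 81.6]
force: [0.1, 0.2, 0.1]
opening: 0.0
t: 14.48
tool_pos: [0.4918, -0.1533, 0.5198]
tool_rot: [-178.2, 90.0, 85.7]
force: [-0.1, -0.0, 0.6]
opening: 0.005
top 969 ((490.7388000488281, 122.95030212402344), (173.05532836914062, 166.02821350097656), 83.58648681640625)
side 696 ((488.4158020019531, 113.08067321777344), (156.95132446289062, 167.96746826171875), 83.39213562011719)
top [0.49344236 0.14869508 0.22605768]
side [0.489351   0.14938128 0.22617042]
```

View pics/z6.png

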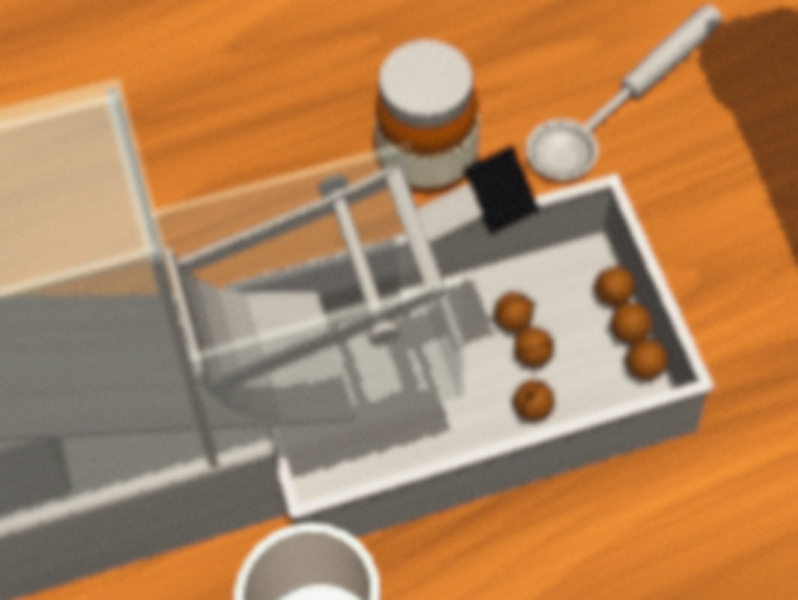

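View pics/both6.png

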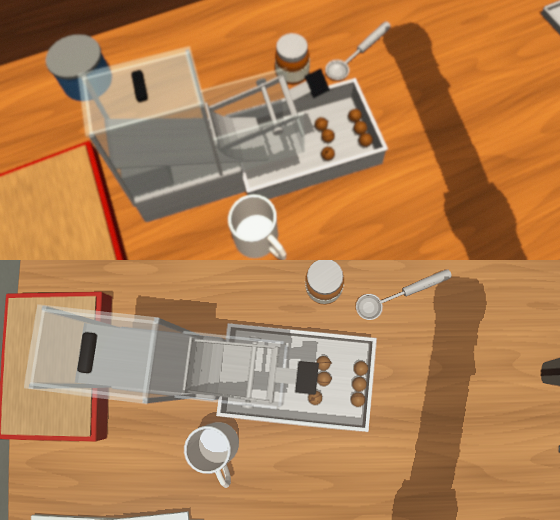

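```bash
python3 -c "
from cell import env
print(env.sign_off())"
```

```text
the job is handed in; nothing more can be done
None
```

The job is done and handed in at about 14.6 s: the pan is against the foot, all six walnuts are in it, and the lever is back up with the gate shut.

- **Pan:** I pushed it along the counter with both open fingers. It stopped within about 1 mm of the predicted contact point, and the push force rose from 9 to 23 N. Afterwards its yaw measured 83.6° (top camera) and 83.4° (side camera), against about 83.6° for the dispenser. It did not move while the walnuts ran out. The dispenser hides the pan's inner end, so I confirmed contact from the force, the position and the side view rather than measuring the gap.
- **Lever:** I pressed the paddle down with closed fingertips until it met its stop at about 16 N, then held it there for 3 s.
- **Last pictures:** Six walnuts are in the pan and the chute is empty. The paddle is back at 226 mm, the same as at the start.
- **Bystanders:** The mug, jar and spoon look the same in the pictures as at the start; I did not measure their positions again. The arm is clear of everything.

No check failed. The cameras disagreed with each other by up to about 4 mm on positions. The rim-height fit, cut short by the dispenser, gave no reliable pan centre for the final position.

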